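Cover the stacked pagers and lift off the outer cover

ROBOT

A 6-joint arm with a two-finger parallel gripper is mounted at the origin on a cart in front of the work surface, level with it; the furniture and walls round the work are solid. World frame = base frame: x ahead of the robot, y to its left, z up, the work surface at z = 0. Lengths are in m, angles in rad, forces in N, time in s.
With the tool pointing down it reaches from about 0.35 to 0.975 m from the base axis. Payload 7.1 kg.
Tool frame: the origin (TCP) lies midway between the tips of the shut fingers; the grasp point (between the pads) lies 19 mm behind it; z points along the fingers, y is the line along which they close (so a half turn about z gives the same grasp; the last joint's range is limited). The gripper opens to 88 mm and grips with 3 to 60 N. Pads are 20 mm wide; open, the fingers measure 115 mm over their backs; the gripper's body (75 mm by 178 mm) begins 61 mm behind the grasp point.
Start: joints at [-1.266, 0.423, 1.63, -0, 1.089, -0.019], TCP at [0.199, -0.592, 0.223] pointing down, gripper open.
Joint ranges: [-3, 3], [-0.9, 2.11], [0.09, 2.58], [-1.31, 4.45], [0.11, 2.69], [-2.54, 2.54]. Speed limits (rad/s): [2.39, 2.39, 3.01, 3.14, 3.14, 3.14].

INTERFACE

Orientations are given as a unit quaternion [w, x, y, z].
In Python, from station import move_pose, movel, movej, command_gripper, wait, inverse_kinematics, read_camera, camera_info, MotionError, job_done, get_time, get_joint_pos, get_qvel, get_effort, get_tcp_pos, get_ee_rot, get_ft_force, get_ft_torque, get_grip_width, get_finger_force gives the robot as it stands. Calls block until the motion is done:
- move_pose(position, orientation): joint-space move of the TCP to a pose.
- movel(position, frame=None, v=0.15, until_force=None): straight line of the TCP; frame=None keeps the orientation; v is the mean speed in m/s. With until_force (N) it stops when the force on the tool has changed by that much, and returns True; else False.
- movej(angles): joint-space move.
- command_gripper(opening): opening from 0.0 (shut) to 1.0 (fully open); the grip force is fixed at half the most; returns when the fingers have stopped.
- wait(seconds).
- inverse_kinematics(position, orientation): joint angles nearest the present ones, or None.
- read_camera(name): name is "side" or "top" or "wrist"; returns the picture (384x512x3 uint8, red, green, blue); there is no depth.
- camera_info(name): a dict with "intrinsics" (3x3 intrinsics, pixels), "dist" ([k1, k2, p1, p2, k3] as OpenCV has them; the pictures are not rectified), "T" (4x4, takes a point from camera to world coordinates); the wrist camera has in their place "tool_from_camera" (4x4, takes a point from camera to tool coordinates, whose origin is the TCP and whose axes are the flange's). Camera axes: x right, y up, looking along -z (the intrinsics and any distortion apply to the point x, -y, -z); pixel columns grow to the right and rows downward; lengths in m; the calibration is good to about 2 mm. A picture is of the moment at which its call begins: read the wrist's pose just before it. camera_info takes no time and is no camera call.
A pose or a line that the arm cannot do raises MotionError and nothing moves.
- job_done(): hands the job in; it is judged then, once.
Readings, each from a call of its own:
- get_time(): time.
- get_joint_pos(): joint angles.
- get_qvel(): joint speeds.
- get_effort(): joint torques, N m.
- get_tcp_pos(): TCP position.
- get_ee_rot(): TCP orientation.
- get_ft_force(): force on the tool from outside, world axes, zero at the start.
- get_ft_torque(): the same for the moment, N m.
- get_grip_width(): opening from 0.0 (shut) to 1.0 (fully open).
- get_finger_force(): force on a finger pad.
Only numpy, scipy, OpenCV 4.12 (cv2) and the standard library are available. Lean on these libraries where they do the work, as an engineer would, in place of code of your own. Each camera call takes 0.05 s, during which the arm holds its last target. There are 200 camera calls.

TASK

Stack the two round guest pagers flat and centred on the charging dock's pedestal, then pick up both nested covers together by the inner cover's knob and lower them over the stack until the inner cover rests fully down on the dock's foot. Then take the outer cover by its collar and lift it straight off, leaving the inner cover seated, and finish while still holding the outer cover level and still over the dock, clear above the top of the knob. Leave the other things on the counter where they are.

Things in the scene. Friction and masses are not known exactly. Their poses are not given: they have to be found in the camera images.
- dock: grey round charging dock, fixed to the counter: a flat foot 110 mm across and 6 mm thick, with a tapered pedestal in its middle (69 mm across at its base, 60 mm across at its flat top, top 14 mm above the counter). Origin: centre of its underside, on the counter; z up.
- pager_a: one of two alike grey round guest pagers, a flat puck 56 mm across and 14 mm thick, ring of small white dots on its face; about 0.07 kg. Origin: centre of its underside; z up. Either pager may lie below.
- pager_b: the other, alike guest pager (56 mm across, 14 mm thick). Origin: centre of its underside; z up.
- inner_cover: white round cap, 0.2 kg, open below: 80 mm outside, 74 mm inside, roof underside 40 mm and top 44 mm above its rim. A steel stem on its axis rises through the outer cover's collar; knob 16 mm in diameter from 69 to 103 mm above the rim, its top 32 mm free above the collar. Lifting it lifts both covers. Seated, the rim is 6 mm above the counter. Origin: centre of its lower rim; z up.
- outer_cover: white shallow cap, 0.12 kg, lying loose (3 mm play) on the inner cover's roof: 92 mm across, 17 mm high; on top an upright round collar, 42 mm outside, 28 mm inside, from 17 to 41 mm above its rim, with the inner cover's stem inside. Lifting the collar lifts this cover alone. Nested, its origin is 30 mm above the inner cover's. Origin: centre of its lower rim; z up.
- marker: bystander: black marker pen lying in front, 138 mm long; origin at its underside's centre
- lighter: bystander: small lighter lying between the work things, 24x78x14 mm; origin at its underside's centre
- card_reader: bystander: card reader with keys, 100x66x19 mm, at the right front; origin at its underside's centre
- coin_roll: bystander: paper roll of coins, 21x74x21 mm, at the left; origin at its underside's centre
- binder_clip: bystander: binder clip, 32x52x15 mm, at the left; origin at its underside's centre
There are look-alikes about, which are no part of the job. Leave any orange look-alike of the pager_b alone.

How it is judged:
By the outcome, as a careful person would: the job done as asked, in the order asked, and still so for the second after the job is handed in, while the arm keeps its last pose, push and grip.
It also fails if it takes over 72 s, if anything falls off the work surface, if the arm or the gripper's body presses on something with over 40 N, if the wrist force passes 120 N, or if a joint passes its speed limit or range.

## Working session

There is one attempt and no reset: what is moved stays moved. The work goes in short steps, each a Python script; the robot and the scene stay as the last script left them, time stands still between calls to the robot, and variables do not carry over. Pictures are saved under pics/ and viewed, at most 10 in all, crops included, and the job is handed in when it is done.

```bash
mkdir -p pics; ls; python3 - <<'E'
from station import *
import cv2,numpy as np
for n in("top","side"):
    cv2.imwrite(f"pics/{n}0.png",cv2.resize(read_camera(n)[:,:,::-1],(800,600),interpolation=cv2.INTER_CUBIC))
    i=camera_info(n);print(n,i)
print(camera_info("wrist"),get_ee_rot(),get_time())
E
```

```text
pics
top {'intrinsics': array([[358.86334849,   0.        , 259.73524992],
       [  0.        , 358.86334849, 189.27621912],
       [  0.        ,   0.        ,   1.        ]]), 'dist': array([-0.01275094,  0.        ,  0.        ,  0.        ,  0.        ]), 'T': array([[-0.02264847,  0.98183638, -0.18837294,  0.34626962],
       [-0.99956155, -0.01864414,  0.02300245,  0.040806  ],
       [ 0.01907259,  0.18881132,  0.98182815,  1.03785311],
       [ 0.        ,  0.        ,  0.        ,  1.        ]])}
side {'intrinsics': array([[386.4882885 ,   0.        , 255.62985502],
       [  0.        , 386.4882885 , 191.70154572],
       [  0.        ,   0.        ,   1.        ]]), 'dist': array([0.04141599, 0.        , 0.        , 0.        , 0.        ]), 'T': array([[ 0.9989501 ,  0.03885732, -0.02426544,  0.49157543],
       [-0.04567335,  0.88586956, -0.4616807 , -0.48294699],
       [ 0.00355635,  0.46230427,  0.88671423,  1.07090999],
       [ 0.        ,  0.        ,  0.        ,  1.        ]])}
{'intrinsics': array([[286.97088837,   0.        , 256.57185259],
       [  0.        , 286.97088837, 191.45652128],
       [  0.        ,   0.        ,   1.        ]]), 'dist': array([-0.02780943,  0.        ,  0.        ,  0.        ,  0.        ]), 'tool_from_camera': array([[-6.56212439e-04,  9.56856624e-01,  2.90559755e-01,
         7.97188682e-02],
       [ 9.99999693e-01,  7.52396531e-04, -2.19312435e-04,
         3.45498030e-04],
       [-4.28466708e-04,  2.90559522e-01, -9.56856824e-01,
        -1.61890788e-01],
       [ 0.00000000e+00,  0.00000000e+00,  0.00000000e+00,
         1.00000000e+00]])} [-6.93427144e-04  9.86927025e-01  1.61166246e-01 -9.03811868e-05] 0.1
```

View pics/top0.png

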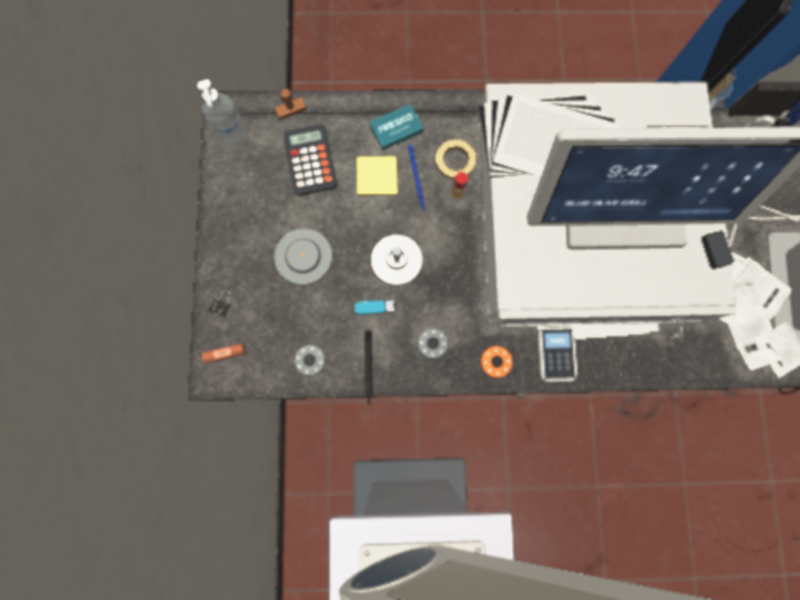

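View pics/side0.png

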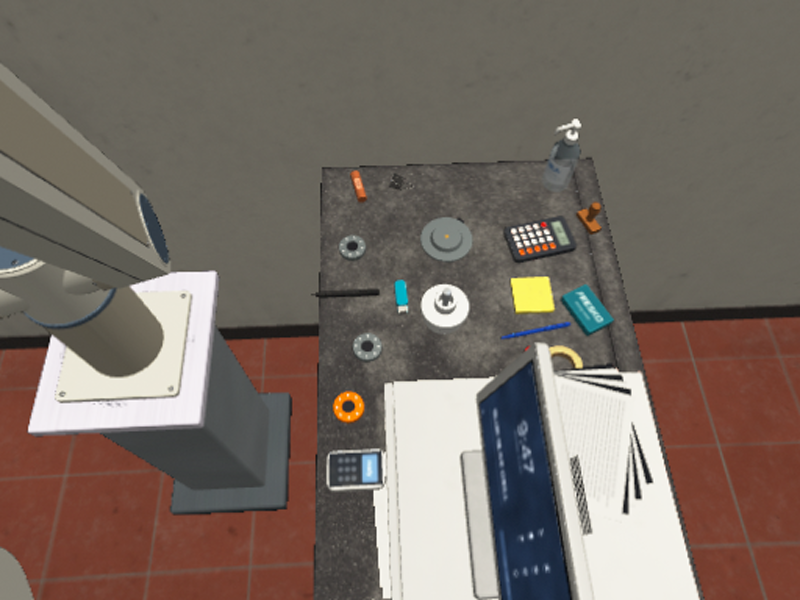

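The top picture (800-px scale) shows the dock at (303,256), covers at (397,259), and grey pagers at (309,360) and (432,343). The orange look-alike is at (497,361). In the side picture they are at (446,237), (445,305), (352,246) and (367,346).

```bash
cat > h.py <<'E'
from station import *
import cv2,numpy as np
from scipy.spatial.transform import Rotation as R
F=np.diag([1,-1,-1])
def rot(q): return R.from_quat(np.roll(q,-1)).as_matrix()
def Q(yaw): # tool down, tool y axis at heading yaw+90deg
    m=R.from_euler('z',yaw)*R.from_quat([1,0,0,0]); return np.roll(m.as_quat(),1)
def snap(n):
    i=camera_info(n)
    if n=="wrist":
        T=np.eye(4);T[:3,:3]=rot(get_ee_rot());T[:3,3]=get_tcp_pos();T=T@i['tool_from_camera']
    else: T=i['T']
    return read_camera(n),T,i
def pix2w(uv,z,T,i):
    p=cv2.undistortPoints(np.array([[uv]],float),i['intrinsics'],i['dist'])[0,0]
    d=T[:3,:3]@F@np.r_[p,1];return T[:3,3]+d*(z-T[2,3])/d[2]
def ortho(img,T,i,c,z,half=.08,s=.0004):
    n=int(2*half/s);a=(np.arange(n)-n/2)*s
    X=c[0]-a[:,None]+0*a;Y=c[1]-a[None,:]+0*a[:,None]  # rows: -x, cols: -y
    P=np.stack([X,Y,0*X+z],-1).reshape(-1,3)
    Rc=(T[:3,:3]@F).T
    uv,_=cv2.projectPoints(P,cv2.Rodrigues(Rc)[0],-Rc@T[:3,3],i['intrinsics'],i['dist'])
    m=uv.reshape(n,n,2).astype(np.float32)
    return cv2.remap(img,m[...,0],m[...,1],cv2.INTER_LINEAR)[:,:,::-1].copy()
E
python3 - <<'E'
from h import *
k=.64
for nm,t,s,z in(("dock",(303,256),(446,237),.006),("pa",(309,360),(352,246),.014),("pb",(432,343),(367,346),.014),("cov",(397,259),(445,305),.04),("orange",(497,361),(349,406),.014),("lighter",(374,307),(402,296),.014),("marker",(368,366),(348,293),.01),("step",(490,200),(390,380),.05)):
    for c,uv in(("top",t),("side",s)):
        i=camera_info(c);print(nm,c,pix2w((uv[0]*k,uv[1]*k),z,i['T'],i).round(3))
print(get_ft_force())
E
```

```text
dock top [0.625 0.21  0.006]
dock side [0.625 0.215 0.006]
pa top [0.427 0.195 0.014]
pa side [0.428 0.196 0.014]
pb top [ 0.454 -0.029  0.014]
pb side [ 0.455 -0.029  0.014]
cov top [0.607 0.032 0.04 ]
cov side [0.607 0.038 0.04 ]
orange top [ 0.418 -0.147  0.014]
orange side [ 0.42  -0.145  0.014]
lighter top [0.523 0.076 0.014]
lighter side [0.526 0.075 0.014]
marker top [0.415 0.089 0.01 ]
marker side [0.419 0.089 0.01 ]
step top [ 0.714 -0.143  0.05 ]
step side [ 0.495 -0.112  0.05 ]
[-0.05853749 -0.32896157 -0.28611245]
```

```bash
python3 - <<'E'
from h import *
i,j=camera_info("top"),camera_info("side")
for z in(0,.04,.08,.12):print(z,pix2w((497*.64,318*.64),z,i['T'],i).round(3),pix2w((388*.64,381*.64),z,j['T'],j).round(3))
tiles=[]
q=Q(np.pi/2)
for nm,c,z,hz in(("pb",(.454,-.029),.014,.2),("cov",(.607,.035),.103,.2),("dock",(.625,.212),.014,.2),("pa",(.427,.195),.014,.2)):
    move_pose([*c,hz],q); wait(.2)
    s=snap("wrist");np.savez(f"s_{nm}.npz",img=s[0],T=s[1])
    tiles.append(ortho(*s,c,z,half=.07,s=.14/290))
    print(nm,get_tcp_pos().round(4),get_time())
cv2.imwrite("pics/w1.png",np.vstack([np.hstack(tiles[:2]),np.hstack(tiles[2:])]))
E
```

```text
0 [ 0.5   -0.154  0.   ] [ 0.492 -0.096  0.   ]
0.04 [ 0.494 -0.146  0.04 ] [ 0.492 -0.11   0.04 ]
0.08 [ 0.488 -0.139  0.08 ] [ 0.492 -0.125  0.08 ]
0.12 [ 0.482 -0.131  0.12 ] [ 0.492 -0.139  0.12 ]
pb [ 0.4541 -0.0294  0.2   ] 2.5667
cov [0.6061 0.0343 0.2004] 3.5167
dock [0.6252 0.2104 0.2001] 4.5083
pa [0.4282 0.1952 0.1999] 5.5667
```

View pics/w1.png

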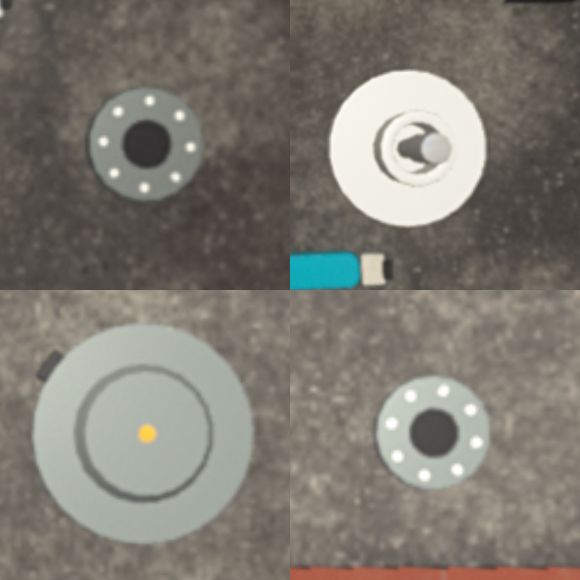

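The wrist orthophoto tiles (0.483 mm/px) agree with the first estimates: pb at (146,144), knob top at (145,148), dock dot at (147,144) and pa at (143,142). I'll refine these numerically.

```bash
python3 - <<'E'
from h import *
i=camera_info("wrist");s=.0003;h=.07;n=int(2*h/s)
out={}
def ctr(nm,c,z,f):
    d=np.load(f"s_{nm}.npz");o=ortho(d['img'],d['T'],i,c,z,h,s)
    u,v,e=f(o);p=(c[0]-(v-n/2)*s,c[1]-(u-n/2)*s);print(nm,z,np.round(p,4),e);return p
def hough(r):
    def f(o):
        g=cv2.GaussianBlur(cv2.cvtColor(o,cv2.COLOR_BGR2GRAY),(0,0),2);R_=r/s
        C=cv2.HoughCircles(g,cv2.HOUGH_GRADIENT_ALT,1.5,500,param1=60,param2=.6,minRadius=int(R_*.93),maxRadius=int(R_*1.08))
        return (np.nan,)*3 if C is None else (C[0,0,0],C[0,0,1],round(C[0,0,2]*s*1e3,2))
    return f
def dots(o):
    g=cv2.cvtColor(o,cv2.COLOR_BGR2GRAY);yy,xx=np.mgrid[:n,:n];m=((g>205)&(np.hypot(xx-n/2,yy-n/2)<.029/s)).astype(np.uint8)
    k,_,st,ce=cv2.connectedComponentsWithStats(m);P=np.array([ce[a] for a in range(1,k) if st[a,4]>15],np.float32)
    (u,v),r=cv2.minEnclosingCircle(P);return u,v,(len(P),round(r*s*1e3,1))
def yel(o):
    yy,xx=np.nonzero((o[...,2].astype(int)-o[...,0])>70);return xx.mean(),yy.mean(),len(xx)
for nm,c in(("pb",(.454,-.029)),("pa",(.427,.195))):
    ctr(nm,c,.014,dots);ctr(nm,c,.014,hough(.028))
c=(.625,.212);ctr("dock",c,.014,yel);ctr("dock",c,.006,hough(.055));ctr("dock",c,.014,hough(.030))
c=(.607,.035);ctr("cov",c,.103,hough(.008));ctr("cov",c,.047,hough(.046));ctr("cov",c,.071,hough(.021))
E
```

```text
pb 0.014 [ 0.4546 -0.0298] (8, 21.1)
pb 0.014 [ 0.455  -0.0293] 27.1
pa 0.014 [0.4294 0.1975] (9, 23.0)
pa 0.014 [0.4294 0.1951] 27.42
dock 0.014 [0.6259 0.2112] 645
dock 0.006 [0.626  0.2135] 53.86
dock 0.014 [0.6256 0.2104] 30.19
cov 0.103 [nan nan] nan
cov 0.047 [0.6049 0.032 ] 45.88
cov 0.071 [0.6044 0.0378] 20.96
```

```bash
cat >> h.py <<'E'
q=Q(np.pi/2); D=np.array([.6258,.2112])
def put(p,zb):
    move_pose([*p,.06],q); movel([*p,.003],v=.1); command_gripper(0)
    print("grip",get_grip_width()*88,get_finger_force(),get_tcp_pos().round(4),get_time())
    movel([*p,.09],v=.25); move_pose([*D,.09],q); movel([*D,zb+.013],v=.2)
    hit=movel([*D,zb-.001],v=.02,until_force=3); print("hit",hit,get_tcp_pos().round(4),get_ft_force().round(1))
    command_gripper(1.0); movel([*D,.12],v=.25)
E
python3 - <<'E'
from h import *
put((.4293,.1955),.014)
put((.4548,-.0295),.028)
movel([*D,.2],v=.25); wait(.2); s=snap("wrist"); a=ortho(*s,D,.042,.07,.14/380)
move_pose([.6055,.0345,.2],q);wait(.2);s=snap("wrist");np.savez("s_cov2.npz",img=s[0],T=s[1])
b=ortho(*s,(.6055,.0345),.103,.03,.06/380)
cv2.imwrite("pics/w2.png",np.hstack([a,b]));print(get_tcp_pos(),get_time())
E
```

```text
grip 55.39276226700142 30.000769862308516 [0.4293 0.1955 0.0031] 7.5167
hit True [0.6261 0.2113 0.017 ] [-0.   0.2  3.1]
grip 54.82610661778613 30.00098775490187 [ 0.455  -0.0295  0.0033] 13.5833
hit True [0.6261 0.2113 0.031 ] [ 0.4 -0.1  3.7]
[0.60573828 0.03595957 0.19990529] 19.0583
```

View pics/w2.png

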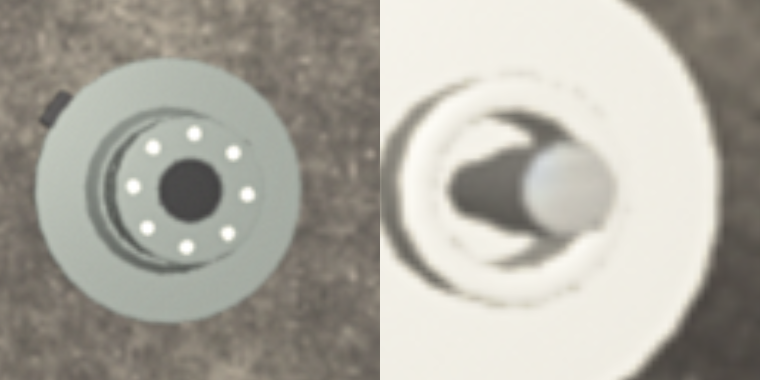

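Left tile: the upper pager's dots centre at (190,190), so the stack is centred, and the lower edge fits the parallax. Right tile: the knob top is at (569,190), i.e. (0.6055, 0.0345). Next is the knob grasp.

```bash
python3 - <<'E'
from h import *
K=(.6055,.0345)
movel([*K,.13],v=.2);movel([*K,.075],v=.08);command_gripper(0)
g=get_tcp_pos();print("grip",get_grip_width()*88,get_finger_force(),g.round(4))
movel([*K,.16],v=.12);print(get_ft_force().round(2),get_grip_width()*88)
movel([*D,.16],v=.2);wait(.3)
s=snap("side");c=s[0]
w=snap("wrist")[0]
cv2.imwrite("pics/w3.png",np.hstack([cv2.resize(c[100:250,180:330,::-1],(390,390)),cv2.resize(w[:,:,::-1],(410,390))]))
print(get_tcp_pos().round(4),get_time())
E
```

```text
grip 15.425296910801107 29.9997416138649 [0.6056 0.0345 0.075 ]
[ 0.15 -0.24 -3.61] 15.28752689527658
[0.6259 0.2107 0.1601] 23.8
```

View pics/w3.png

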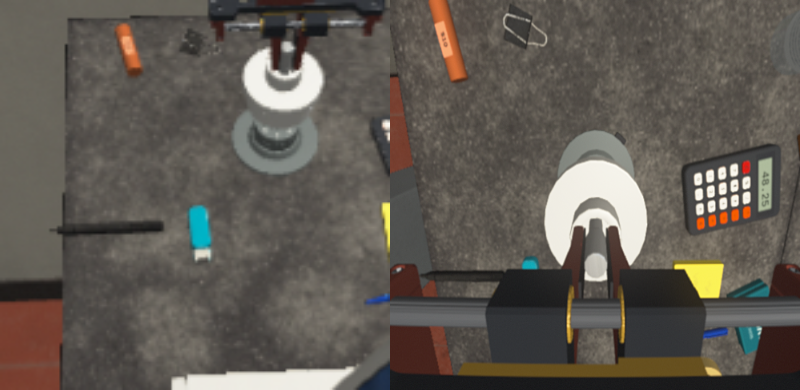

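The side tile shows both covers held upright over the stack at about (285,80). The wrist tile shows the knob between the pads at (597,262). Lower them now.

```bash
python3 - <<'E'
from h import *
h=movel([*D,.125],v=.1,until_force=5);print(h,get_tcp_pos().round(4))
if not h:
    h=movel([*D,.083],v=.06,until_force=6);print(h,get_tcp_pos().round(4),get_ft_force().round(2),get_ft_torque().round(2))
if not h:
    h=movel([*D,.0785],v=.015,until_force=6);print(h,get_tcp_pos().round(4),get_ft_force().round(2),get_ft_torque().round(2))
print(get_time(),get_grip_width()*88)
E
```

```text
False [0.6256 0.2112 0.1245]
False [0.626  0.2113 0.0832] [ 0.99 -0.39 -3.49] [-0.07 -0.09 -0.  ]
True [0.6266 0.2115 0.0809] [0.23 0.53 5.45] [-0.01  0.01 -0.03]
25.425 15.648347307107434
```

```bash
python3 - <<'E'
from h import *
command_gripper(1.0);wait(.2);movel([*D,.24],v=.2);wait(.2)
w=snap("wrist");a=ortho(*w,D,.109,.06,.12/390);b=ortho(*w,D,.077,.06,.12/390)
cv2.imwrite("pics/w4.png",np.hstack([a,b]));print(get_time(),get_tcp_pos())
E
```

```text
28.0083 [0.62531476 0.21104603 0.23872598]
```

View pics/w4.png

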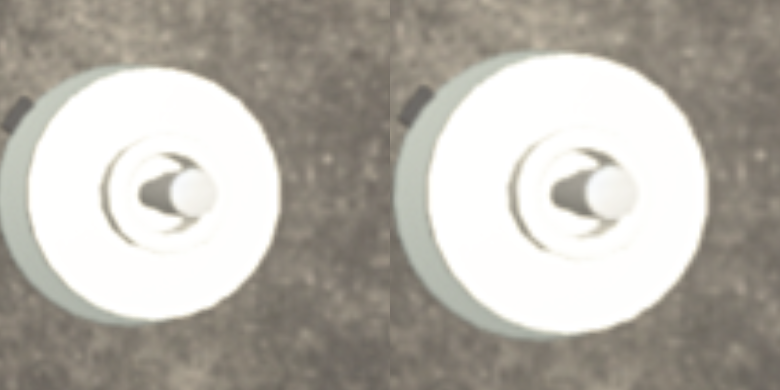

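In the left tile the knob top is at (194,194), on the dock axis, and the covers sit level and concentric. Now I'll take the collar.

```bash
python3 - <<'E'
from h import *
movel([*D,.12],v=.2)
h=movel([*D,.057],v=.06,until_force=6);print(h,get_tcp_pos().round(4))
command_gripper(0);print("grip",get_grip_width()*88,get_finger_force(),get_ft_force().round(2))
p=get_tcp_pos()
movel([p[0],p[1],.075],v=.04);print(get_ft_force().round(2),get_ft_torque().round(3))
movel([p[0],p[1],.175],v=.08);wait(.5)
print(get_ft_force().round(2),get_grip_width()*88,get_tcp_pos().round(4),get_time())
s=snap("side")[0];w=snap("wrist")[0]
cv2.imwrite("pics/w5.png",np.hstack([cv2.resize(s[90:240,210:360,::-1],(390,390)),cv2.resize(w[:,:,::-1],(410,390))]))
E
```

```text
False [0.6262 0.2113 0.0574]
grip 41.216801464300715 29.99972205609083 [0.12 0.27 0.  ]
[-0.73 -0.39 -1.58] [ 0.007 -0.106 -0.022]
[-1.28 -0.13 -2.26] 41.3232901299525 [0.6258 0.2112 0.1749] 33.2417
```

View pics/w5.png

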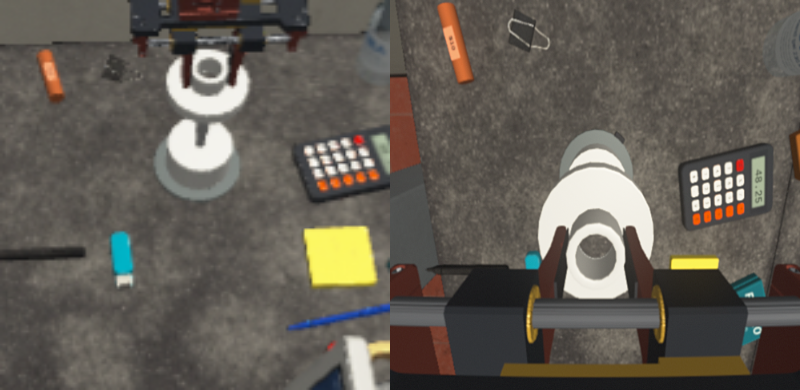

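The side tile shows the outer cover held level at (208,85) and the inner cover seated on the foot at (200,150). The outer rim is at about 0.154 m and the knob top at 0.109 m.

```bash
python3 -c "
from station import *
print(abs(get_qvel()).max());print(job_done())"
```

```text
0.001118206913370009
the job is handed in; nothing more can be done
None
```

The job is handed in: both pagers are stacked and centred on the dock, the inner cover is seated on its foot, and the gripper is holding the outer cover level and still about 45 mm above the knob at about 33 s; the result of the judging was not shown.

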